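# Present a sale lot: slot the lot board, hold the display-case lid at the pointer

## Task

Get this lot ready for its catalogue photo: take the wooden lot board out of the plywood rack and slide it down fully home, upright, into the tight slot of the metal stand, and let go of it. Then lift the sprung lid of the display case by its bar handle until the lid is level with (parallel to) the dark steel pointer arm with the disc on its end, beside the case, and finish while still holding it there, because the spring shuts it if you let go. Do not shift the pointer, and leave the candlestick, mug and roll of tape alone.

Things in the scene. Friction and masses are not known exactly. Their poses are not given: they have to be found in the camera images.
- board_center (a point): Centre (half-way up, mid-thickness) of the lot board: an upright wooden slab, 8 mm thick along its own x, 70 mm wide along its y, 110 mm tall along its z, 45 to 80 g, blank paper on both faces. Its foot is 55 mm below this point. It starts standing loosely in the rack, its foot 10 mm above the table, its upper 65 mm free. Either way round is right.
- rack: Fixed plywood block, 70 x 100 x 45 mm (x, y, z), with a loose slot 13 x 76 mm (x, y), 35 mm deep, in its top, holding the board at the start. Origin at the centre of its underside, on the table.
- slot (a point): Centre of the slot's mouth in the top of the stand, a fixed aluminium block 60 x 120 x 45 mm (along x, y, z), top 45 mm above the table. The slot is 10 mm wide along x and 72 mm long along y (1 mm play each side of the board), mouth chamfered 3 mm, 35 mm deep with a solid floor. With the board fully home board_center is 20 mm above this point. Stand and rack may swap places.
- case: Display case: fixed dark wooden box, 200 x 240 x 70 mm (x, y, z), open under its lid; origin at the centre of its underside, on the table. Hinged on its -x side, the robot's side, 70 mm up: the lid's free edge, with the handle, is the one farther from the robot; it swings up and back towards the robot.
- lid (a joint): Angle of the case's lid, rad: 0 shut, grows as it opens, stop at 1.4. The spring pulls it shut with 0.63 N m at 0 plus 0.9 N m per rad, besides the lid's weight of 350 g (about 0.3 N m): about 6 N at the handle to start, 8 to 10 N at the pointer. Let go, it falls shut.
- lid_handle (a point): Middle of the lid's bar handle: round steel bar 12 mm thick, 110 mm long, parallel to the hinge (along y), its centre line 35 mm above the lid's top face, a post at each end, 25 mm in from the free edge. Turns with the lid: x from hinge to free edge, z out of the lid's top. The hinge line is 175 mm back along -x and 47 mm down along -z. Lid: wooden frame with clear pane, 200 x 240 x 12 mm.
- lid_hinge (a point): Point on the lid's hinge line, at the middle of the lid's width, 70 mm above the table; its frame turns with the lid (y along the hinge line, x to the free edge, z out of the top face). Opening turns the lid about -y.
- pointer (a joint): Angle of the pointer arm, rad, on the same hinge line and measured like the lid's: the lid is at the mark when joint lid equals this value (0.5 to 0.8). It stays put by friction.
- pointer_tip (a point): Centre of the round disc (36 mm across, 10 mm thick) at the end of the dark steel pointer arm, a flat bar 190 x 10 x 12 mm that stands up at the mark from the hinge line, 14 mm outside the case's -y side wall. Turns with the pointer: x along the arm away from the hinge, y along the hinge line.
- candlestick: Brass candlestick to be left alone, 84 mm across its foot, 135 mm tall; origin at the centre of its underside.
- mug: White mug to be left alone, 80 mm across, 90 mm tall, handle on its +y side; origin at the centre of its underside.
- tape: Roll of brown tape lying flat, to be left alone, 90 mm across, 25 mm high; origin at the centre of its underside.

How it is judged (in metres and radians):
On the way, in this order (a step that is already met when the one before it is completed fails the run):
1. the lot board stands fully home in the stand's slot and is let go, the lid still shut (z of board_center in the frame of slot between 0.01 and 0.024 m and horizontal distance between board_center and slot below 0.006 m and angle between the y axis of board_center and the y axis of slot, either way round below 0.08 rad and angle between board_center's own z axis and vertical below 0.1 rad and contact force between the fingers and board below 0.1 N and value of joint lid below 0.1 rad), for 0.2 s.
2. the lid is held at the pointer's angle (angle between the x axis of lid_handle and the x axis of pointer_tip, either way round below 0.09 rad and contact force between the fingers and lid above 1 N), for 0.3 s.
At the end, for the whole second after the job is handed in: The gripper holds the lid (over 1 N of contact) still and within 0.09 rad (5 degrees) of the pointer arm through the last second, and nothing else props it; the board stands in the stand's slot, its foot within 4 mm of the slot's floor, within 6 mm of its middle, upright and in line with it (all of step 2 and z of board_center in the frame of slot between 0.01 and 0.024 m and horizontal distance between board_center and slot below 0.006 m and angle between the y axis of board_center and the y axis of slot, either way round below 0.08 rad and angle between board_center's own z axis and vertical below 0.1 rad and velocity of joint lid between -0.1 and 0.1 rad/s and contact force between board and lid below 0.1 N); the arm keeps its last pose, push and grip.
It fails at once if the candlestick is shifted more than 25 mm or tipped (distance of candlestick from where it was at the start of the episode above 0.025 m or angle between candlestick's own z axis and vertical above 0.3 rad).
It fails at once if the mug is shifted more than 25 mm or tipped (distance of mug from where it was at the start of the episode above 0.025 m or angle between mug's own z axis and vertical above 0.3 rad).
It fails at once if the tape is shifted more than 25 mm or tipped (distance of tape from where it was at the start of the episode above 0.025 m or angle between tape's own z axis and vertical above 0.3 rad).
It fails at once if the pointer arm is shifted (its tip by more than 10 mm) (distance of pointer_tip from where it was at the start of the episode above 0.01 m).
It also fails if it takes over 58 s, if anything falls off the work surface, if the arm or the gripper's body presses on something with over 40 N, if the wrist force passes 120 N, or if a joint passes its speed limit or range.

## Robot

A 6-joint arm with a two-finger parallel gripper is mounted at the origin on the work surface. World frame = base frame: x ahead of the robot, y to its left, z up, the work surface at z = 0. Lengths are in mm, angles in rad, forces in N, time in s.
With the tool pointing down it reaches from about 400 to 925 mm from the base axis. Payload 12.5 kg.
Tool frame: the origin (TCP) lies on the centre line of the jaws, within the pads' length; the fingertips stand 22 mm ahead of it and the grasp point (between the pads) lies 3 mm ahead of it; x points along the fingers, y is the direction in which the jaws open and shut, and the axes are right-handed (so a half turn about x gives the same grasp; the last joint's range is limited). The gripper opens to 95 mm and grips with 3 to 60 N. Pads are 20 mm wide; open, the fingers measure 119 mm over their backs; the gripper's body (75 mm by 180 mm) begins 59 mm behind the grasp point.
Start: joints at [-1.409, 0.491, 1.559, -0, 1.092, -0.106], TCP at [165.404, -602.732, 236.661] pointing down, gripper open.
Joint ranges: [-3.1, 3.1], [-0.84, 2.19], [0.05, 2.79], [-1.13, 4.28], [0.06, 2.93], [-2.69, 2.69]. Speed limits (rad/s): [2.22, 2.22, 2.79, 3.14, 3.14, 3.14].

## Interface

Orientations are given as a rotation vector (axis times angle).
In Python, from plant import robot gives the robot as it stands.
- The arm moves only by the tool step_arm, never from a script. Its argument "moves" is a list of rows, each a list of 2 entries, a list of its own where there are three numbers: the shift along the world's x, y, z in cm, then the turn about the world's z in degrees. In form: [[[dx, dy, dz], yaw], ...]. A call has 1 to 10 rows; each row is the pose to reach, as a shift and turn from the pose commanded when the call began; what a row does not reach only later rows make up. A row lasts 1/12 s, in which the tool goes at most 41.7 mm and 7.16 degrees, less where a joint would pass 70% of its speed; a pose out of reach is approached as far as the arm can. A call with a gripper value outside its range is refused whole. "hand" is the closure, from -1 (fully open) to 1 (shut), set as the call begins (left out, the last holds). The fingers move at their own pace and stop on an object; "force" is the grip in N (left out, the last holds). Time passes only in rows, so rows that repeat a pose let the fingers close. It gives the time, the measured TCP pose, the force and the opening at its end, in the units of the state.
- robot.state(): the state, without advancing time (a new reading comes with each control period).
- robot.grab_frame(name): name is "scene" or "top" or "wrist"; returns the picture (384x512x3 uint8, red, green, blue); there is no depth.
- robot.camera_params(name): a dict with "K" (3x3 intrinsics, pixels), "dist" ([k1, k2, p1, p2, k3] as OpenCV has them; the pictures are not rectified), "view" (4x4, takes a point from world to camera coordinates); the wrist camera has in their place "hand_eye" (4x4, takes a point from camera to tool coordinates, whose origin is the TCP and whose axes are the tool frame's). Camera axes: x right, y down, z forward; pixel columns grow to the right and rows downward; lengths in mm; the calibration is good to about 2 mm. A picture is of the moment at which its call begins: read the wrist's pose just before it. camera_params takes no time and is no camera call.
- robot.sign_off(): hands the job in, once; it reports no verdict.
The state is a dict: "time_s": time; "joint_pos": joint angles; "joint_vel": joint speeds; "tau": joint torques, N m; "ee_pos": TCP position; "tool_rot": TCP orientation; "ft_force": force on the tool from outside, world axes, zero at the start; "ft_torque": the same for the moment, N m; "gripper_width": finger opening in mm.
Only numpy, scipy, OpenCV 4.12 (cv2) and the standard library are available. Lean on these libraries where they do the work, as an engineer would, in place of code of your own. Each camera call takes 0.05 s, during which the arm holds its last target.

## Working session

There is one attempt and no reset: what is moved stays moved. The work goes in short steps, Python scripts to look and compute and a tool call to move; the robot and the scene stay as the last step left them, time stands still between calls to the robot, and variables do not carry over. Pictures are saved under pics/ and viewed, and the job is handed in when it is done.

Besides the shell and the picture viewer there is one more tool, called after "Emit:" as a command line: name --argument value ..., lists and objects as JSON in quotes. step_arm: Moves the arm, as the interface text tells. Its arguments: {"type":"object","properties":{"moves":{"type":"array","items":{"type":"array"}},"hand":{"type":"number"},"force":{"type":"number"}},"required":["moves"]}

```bash
ls; mkdir -p pics
python3 - <<'E'
from plant import robot
import cv2
s=robot.state()
print({k:(v if not hasattr(v,'round') else v) for k,v in s.items()})
for n in ("scene","top","wrist"):
    im=robot.grab_frame(n); cv2.imwrite(f"pics/{n}0.png",im[:,:,::-1])
    p=robot.camera_params(n); print(n,p)
E
```

```text
pics
{'time_s': 0.0, 'joint_pos': array([-1.40858956e+00,  4.91585907e-01,  1.55948348e+00, -1.24820432e-05,
        1.09166847e+00, -1.05629171e-01]), 'joint_vel': array([-1.49636169e-03,  2.03652689e-05,  1.13076435e-04, -6.21679740e-04,
        1.52803018e-03,  1.48996637e-03]), 'tau': array([ 1.37977477e-03, -6.12644434e+01, -2.58182305e+01,  6.92837290e-02,
        4.83730668e-02, -1.05333893e-04]), 'ee_pos': array([ 165.36796915, -602.49021581,  236.03364064]), 'tool_rot': array([ 2.07875794,  0.28127175, -2.0788491 ]), 'ft_force': array([-0.49517525, -1.00835135, -0.11298256]), 'ft_torque': array([ 0.0129633 , -0.02859518,  0.02849673]), 'gripper_width': 95.35785771565332}
scene {'K': array([[373.69985056,   0.        , 255.7806898 ],
       [  0.        , 373.69985056, 197.93635846],
       [  0.        ,   0.        ,   1.        ]]), 'dist': array([-0.0751255,  0.       ,  0.       ,  0.       ,  0.       ]), 'view': array([[-3.02418953e-01,  9.53138454e-01,  8.35851216e-03,
         1.65346711e+02],
       [ 7.96887827e-01,  2.57634542e-01, -5.46437767e-01,
        -4.0734
[... 672 characters left out ...]
.23241174e+03],
       [ 0.00000000e+00,  0.00000000e+00,  0.00000000e+00,
         1.00000000e+00]])}
wrist {'K': array([[337.95230911,   0.        , 255.43355866],
       [  0.        , 337.95230911, 196.58584353],
       [  0.        ,   0.        ,   1.        ]]), 'dist': array([0.02669173, 0.        , 0.        , 0.        , 0.        ]), 'hand_eye': array([[-4.83212667e-04, -2.51324838e-01,  9.67902677e-01,
        -1.47513730e+02],
       [ 9.99999882e-01, -6.77996729e-05,  4.81631965e-04,
         1.40635383e-01],
       [-5.54225904e-05,  9.67902795e-01,  2.51324841e-01,
        -6.93096662e+01],
       [ 0.00000000e+00,  0.00000000e+00,  0.00000000e+00,
         1.00000000e+00]])}
```

View pics/scene0.png

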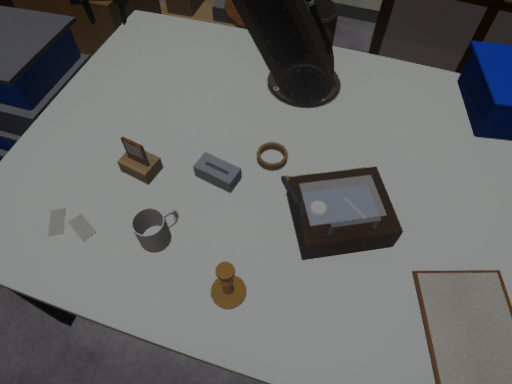

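View pics/top0.png

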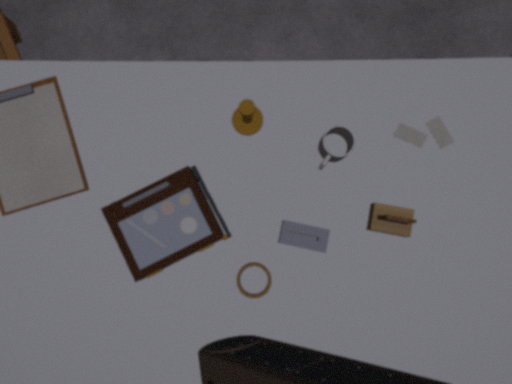

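View pics/wrist0.png

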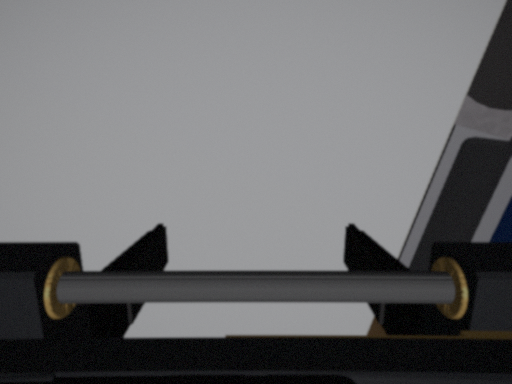

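The top view shows the rack near (392,220), stand near (304,236), tape (254,280), case about (167,222) turned, candlestick (248,118) and mug (337,144). In the scene view the pointer disc is at about (288,180). Next I'll zoom in to get coarse positions.

```bash
cat > h.py <<'E'
import numpy as np, cv2
from scipy.spatial.transform import Rotation as R
from plant import robot
def cam(n, st=None):
    p=robot.camera_params(n)
    if n=='wrist':
        st=st or robot.state(); T=np.eye(4); T[:3,:3]=R.from_rotvec(st['tool_rot']).as_matrix(); T[:3,3]=st['ee_pos']
        V=np.linalg.inv(T@p['hand_eye'])
    else: V=p['view']
    return p['K'],p['dist'],V
def ray(c,uv):
    K,d,V=c
    n=cv2.undistortPoints(np.array(uv,float).reshape(-1,1,2),K,d).reshape(-1,2)
    D=np.c_[n,np.ones(len(n))]@V[:3,:3]   # R^T d
    o=-V[:3,:3].T@V[:3,3]
    return o,D
def onz(c,uv,z):
    o,D=ray(c,uv); t=(z-o[2])/D[:,2]; return o+t[:,None]*D
def proj(c,X):
    K,d,V=c
    return cv2.projectPoints(np.array(X,float).reshape(-1,3),cv2.Rodrigues(V[:3,:3])[0],V[:3,3],K,d)[0].reshape(-1,2)
def save(name,im): cv2.imwrite(f'pics/{name}.png',np.ascontiguousarray(im[:,:,::-1]))
def bright(im,g=0.6): return (255*(im/255.)**g).astype(np.uint8)
E
python3 - <<'E'
import cv2
from h import *
im=cv2.imread('pics/top0.png'); im=bright(im,.6)
a=im[180:270,230:430]; cv2.imwrite('pics/topA.png',cv2.resize(a,None,fx=4,fy=4,interpolation=cv2.INTER_CUBIC))
a=im[150:290,90:240]; cv2.imwrite('pics/topB.png',cv2.resize(a,None,fx=4,fy=4,interpolation=cv2.INTER_CUBIC))
im=bright(cv2.imread('pics/scene0.png'),.6)
a=im[150:270,270:420]; cv2.imwrite('pics/sceneB.png',cv2.resize(a,None,fx=5,fy=5,interpolation=cv2.INTER_CUBIC))
c=cam('top')
print(onz(c,[[392,220],[304,236],[398,220]],45))
E
```

```text
[[ 517.66163707 -357.5646533    45.        ]
 [ 477.81850969 -136.68813353   45.        ]
 [ 517.6463623  -372.41956943   45.        ]]
```

View pics/topA.png

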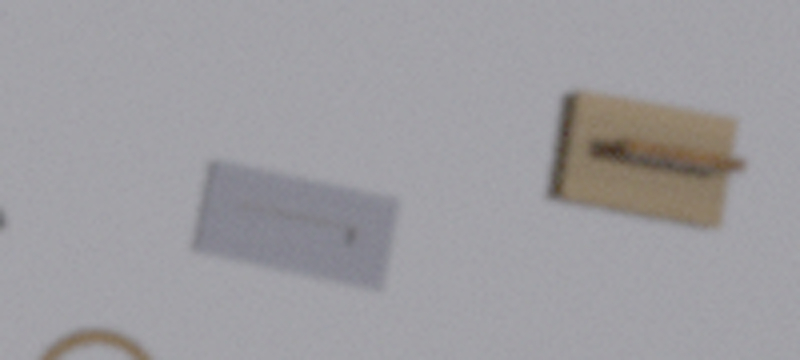

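View pics/topB.png

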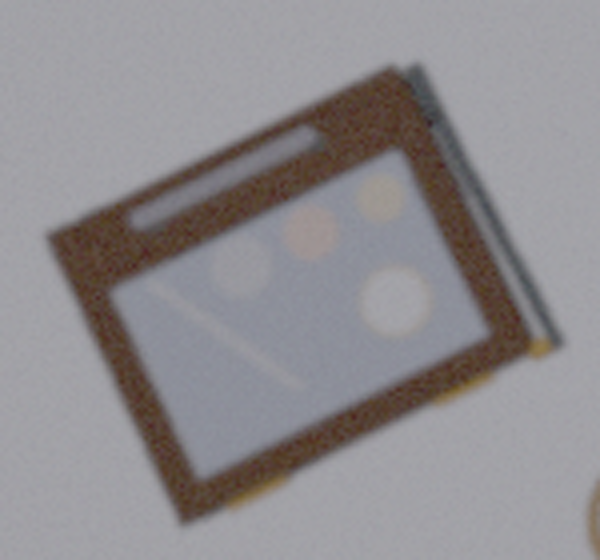

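View pics/sceneB.png

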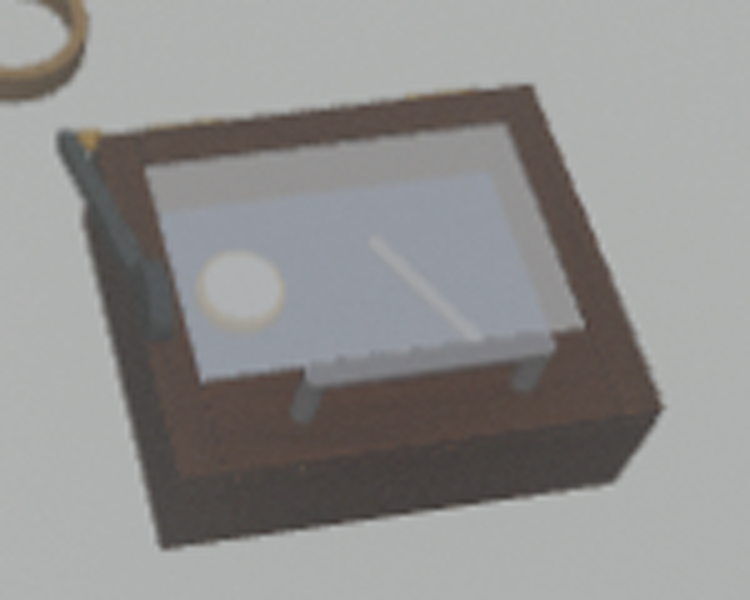

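Run:
```python
from h import *
c=cam('top')
def crop(p,o,s): return (np.array(p,float)+.5)/s-.5+np.array(o)
def rect(p,z,nm):
    X=onz(c,p,z); e1=(X[1]-X[0]+X[2]-X[3])/2; e2=(X[3]-X[0]+X[2]-X[1])/2
    print(nm,X.mean(0).round(1),'len',np.linalg.norm(e1).round(1),np.linalg.norm(e2).round(1),'ang y-edge',np.degrees(np.arctan2(e1[1],e1[0])).round(1),np.degrees(np.arctan2(e2[1],e2[0])).round(1))
rect(crop([(571,95),(738,118),(718,226),(555,200)],(230,180),4),45,'rack')
rect(crop([(210,162),(400,198),(382,292),(195,248)],(230,180),4),45,'stand')
rect(crop([(50,235),(398,68),(530,345),(185,522)],(90,150),4),82,'lid')
print(onz(c,crop([(132,220),(316,130)],(90,150),4),123))
print('slot ends', onz(c,crop([(242,208),(350,235)],(230,180),4),45))
print(onz(c,crop([(545,345),(95,-1)],(90,150),4),70))
print('tape,mug,candle',onz(c,[(254,280),(337,144),(248,118)],0))
s=robot.state(); T=R.from_rotvec(s['tool_rot']).as_matrix(); print(T.round(3))
```

```text
rack [ 518.9 -354.9   45. ] len 102.9 68.1 ang y-edge -98.7 168.7
stand [ 478.3 -136.1   45. ] len 120.8 57.5 ang y-edge -102.1 168.7
lid [512.6 213.9  82. ] len 234.7 192.3 ang y-edge -63.7 -154.1
[[554.04714915 301.5144439  123.        ]
 [607.40046614 193.23260222 123.        ]]
slot ends [[ 488.87375075 -101.90720895   45.        ]
 [ 471.81770989 -169.55137826   45.        ]]
[[478.76042339  59.07333855  70.        ]
 [696.29631074 341.27020021  70.        ]]
tape,mug,candle [[ 364.72294006  -10.29604104    0.        ]
 [ 720.60426872 -232.14503217    0.        ]
 [ 792.3830894     3.80824798    0.        ]]
[[-0.     0.265 -0.964]
 [ 0.001 -0.964 -0.265]
 [-1.    -0.001 -0.   ]]
```

Emit:
step_arm --moves '[[[35.4, 24.7, 2], 64.6], [[35.4, 24.7, 2], 64.6], [[35.4, 24.7, 2], 64.6], [[35.4, 24.7, 2], 64.6], [[35.4, 24.7, 2], 64.6], [[35.4, 24.7, 2], 64.6], [[35.4, 24.7, 2], 64.6], [[35.4, 24.7, 2], 64.6], [[35.4, 24.7, 2], 64.6], [[35.4, 24.7, 2], 64.6]]'

```text
time_s: 0.98
ee_pos: [508.2, -363.0, 255.9]
tool_rot: [1.331, 1.126, -1.332]
ft_force: [0.4, -0.7, 0.4]
gripper_width: 95.2
```

Emit:
step_arm --moves '[[[4, 2.5, 0], 0], [[4, 2.5, 0], 0]]'

```text
time_s: 1.15
ee_pos: [551.0, -335.8, 255.6]
tool_rot: [1.335, 1.123, -1.333]
ft_force: [-0.1, -0.2, -0.3]
gripper_width: 94.9
```

Run:
```python
from h import *
s=robot.state(); print(s['ee_pos'].round(1), np.degrees(s['joint_pos']).round(1)); im=robot.grab_frame('wrist'); save('w1',cv2.resize(bright(im),(800,600))); np.savez('w1.npz',im=im,**{k:s[k] for k in('ee_pos','tool_rot')})
```

```text
[ 551.  -335.8  255.6] [-37.2  28.8  85.    0.1  66.2 -27.4]
```

View pics/w1.png

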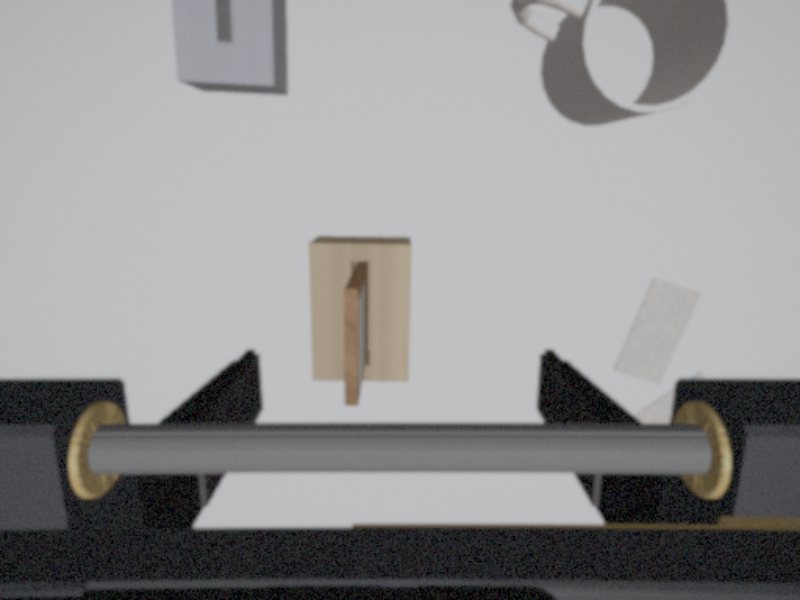

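Run:
```python
from h import *
d=np.load('w1.npz'); im=bright(d['im'],.5)
a=im[145:265,185:275]; save('w1a',cv2.resize(a,None,fx=5,fy=5,interpolation=cv2.INTER_CUBIC))
a=im[0:65,100:200]; save('w1b',cv2.resize(a,None,fx=6,fy=6,interpolation=cv2.INTER_CUBIC))
```

```text
(no output)
```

View pics/w1a.png

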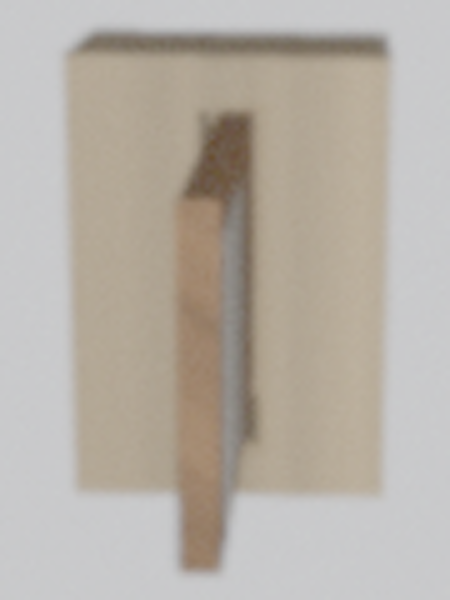

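View pics/w1b.png

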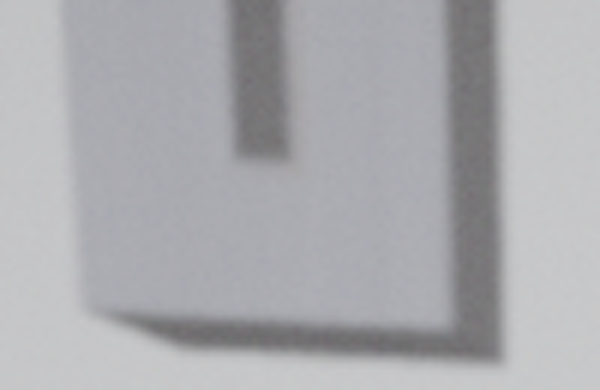

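```bash
cat >> h.py <<'E'
def crop(p,o,s): return (np.array(p,float)+.5)/s-.5+np.array(o)
def rect(c,p,z,nm):
    X=onz(c,p,z); e1=(X[1]-X[0]+X[2]-X[3])/2; e2=(X[3]-X[0]+X[2]-X[1])/2
    print(nm,X.mean(0).round(1),'len',np.linalg.norm(e1).round(1),np.linalg.norm(e2).round(1),'ang',np.degrees(np.arctan2(e1[1],e1[0])).round(1),np.degrees(np.arctan2(e2[1],e2[0])).round(1))
    return X
E
python3 - <<'E'
from h import *
d=np.load('w1.npz'); c=cam('wrist',d)
rect(c,crop([(177,198),(220,198),(217,571),(180,571)],(185,145),5),120,'board top')
rect(c,crop([(68,55),(388,53),(382,491),(78,489)],(185,145),5),45,'rack')
print('tool',d['ee_pos'], R.from_rotvec(d['tool_rot']).as_matrix()[:,1])
t=R.from_rotvec(d['tool_rot']).as_matrix()[:,1];print(np.degrees(np.arctan2(t[1],t[0])))
X=onz(c,crop([(90,312),(455,328),(235,155),(288,158)],(100,0),6),45);print(X)
e=X[1]-X[0];print(np.degrees(np.arctan2(e[1],e[0])),np.linalg.norm(e))
E
```

```text
board top [ 518.5 -357.9  120. ] len 7.0 69.3 ang -9.9 -101.1
rack [ 518.5 -358.1   45. ] len 68.4 99.0 ang -9.9 -100.6
tool [ 550.98571177 -335.7578969   255.6342236 ] [ 9.85322907e-01 -1.70698237e-01  9.38038581e-04]
-9.828422887243631
[[ 435.73258823 -190.7421978    45.        ]
 [ 493.57307189 -202.79615155   45.        ]
 [ 464.98439036 -172.15726503   45.        ]
 [ 473.19287298 -173.94973475   45.        ]]
-11.771946822466052 59.08315623779137
```

Emit:
step_arm --moves '[[[-3.2, -2.2, -4], -0.7], [[-3.2, -2.2, -7], -0.7], [[-3.2, -2.2, -7], -0.7], [[-3.2, -2.2, -7], -0.7]]'

```text
time_s: 1.53
ee_pos: [513.6, -361.9, 185.2]
tool_rot: [1.348, 1.117, -1.349]
ft_force: [0.7, -0.7, 0.2]
gripper_width: 95.3
```

Run:
```python
from h import *
s=robot.state(); print(s['ee_pos'].round(1), s['joint_vel'].round(3)); im=robot.grab_frame('wrist'); save('w2',cv2.resize(bright(im),(800,600)));
T=R.from_rotvec(s['tool_rot']).as_matrix();t=T[:,1];print(np.degrees(np.arctan2(t[1],t[0])), (np.array([518.5,-357.9,98])-s['ee_pos']).round(1))
```

```text
[ 513.6 -361.9  185.2] [ 0.02  -0.041 -0.065  0.002  0.019  0.006]
-10.858826613270129 [  4.9   4.  -87.2]
```

View pics/w2.png

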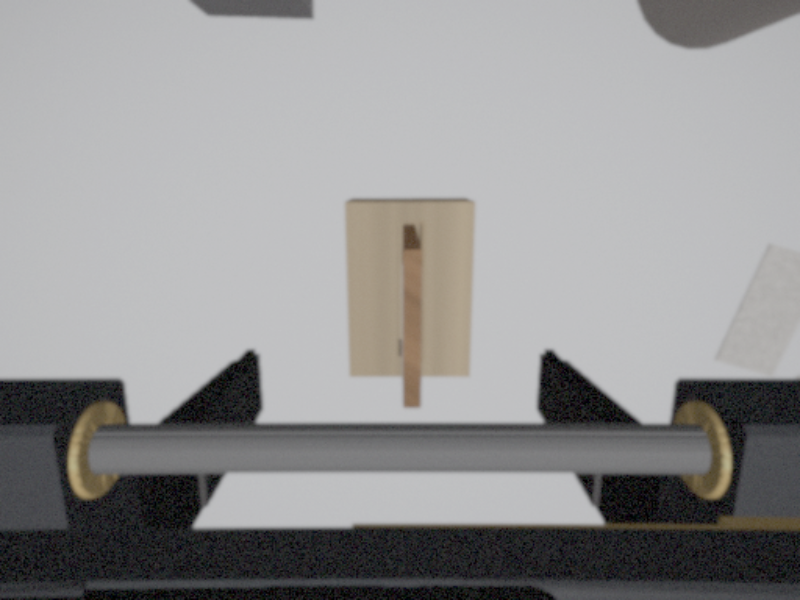

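Emit:
step_arm --moves '[[[0.5, 0.4, -3], 0.4], [[0.5, 0.4, -6], 0.4], [[0.5, 0.4, -8.7], 0.4], [[0.5, 0.4, -8.7], 0.4], [[0.5, 0.4, -8.7], 0.4]]'

```text
time_s: 2.0
ee_pos: [520.5, -357.8, 100.3]
tool_rot: [1.341, 1.118, -1.341]
ft_force: [-0.5, 0.6, 0.4]
gripper_width: 95.0
```

Run:
```python
from h import *
s=robot.state(); print(s['ee_pos'].round(1), s['ft_force']); im=robot.grab_frame('wrist'); save('w3',cv2.resize(bright(im),(800,600)));
```

```text
[ 520.5 -357.8  100.3] [-0.53375429  0.57646106  0.39137715]
```

View pics/w3.png

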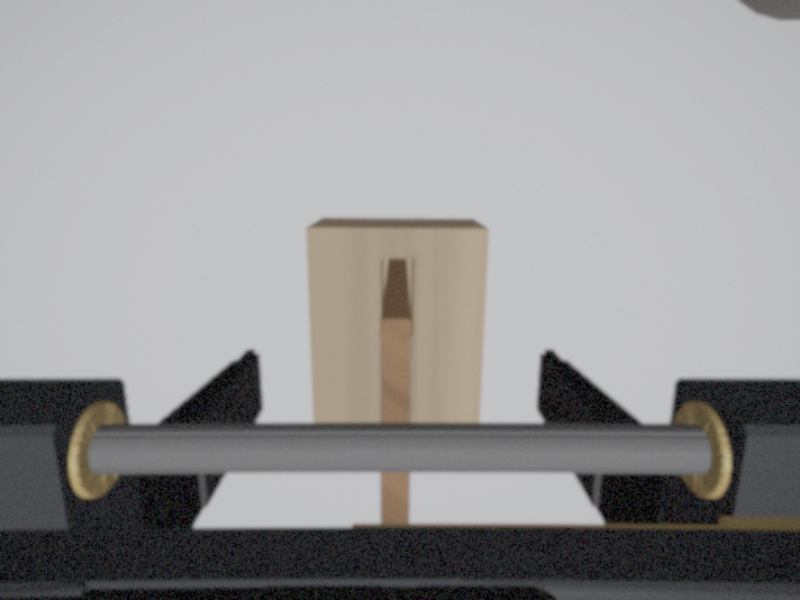

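The board stands centred between the fingers at about x=397 (fingers' midline x=400). I'll close on it.

Emit:
step_arm --moves '[[[-0.1, 0, -0.2], 0], [[-0.1, 0, -0.2], 0], [[-0.1, 0, -0.2], 0], [[-0.1, 0, -0.2], 0], [[-0.1, 0, -0.2], 0], [[-0.1, 0, -0.2], 0], [[-0.1, 0, -0.2], 0], [[-0.1, 0, -0.2], 0]]' --hand 1 --force 25

```text
time_s: 2.72
ee_pos: [518.7, -357.5, 96.9]
tool_rot: [1.341, 1.118, -1.341]
ft_force: [0.0, -0.7, -0.2]
gripper_width: 47.0
```

Emit:
step_arm --moves '[[[0, 0, 0], 0], [[0, 0, 0], 0], [[0, 0, 0], 0], [[0, 0, 0], 0], [[0, 0, 0], 0], [[0, 0, 0], 0], [[0, 0, 0], 0], [[0, 0, 0], 0], [[0, 0, 0], 0]]'

```text
time_s: 3.47
ee_pos: [518.7, -357.6, 96.9]
tool_rot: [1.341, 1.118, -1.341]
ft_force: [0.3, 0.1, -0.7]
gripper_width: 7.8
```

Emit:
step_arm --moves '[[[0, 0, 3], 0], [[0, 0, 6], 0], [[0, 0, 9], 0], [[-1.0, 4, 10], 0], [[-1.7, 8, 11], 0], [[-2.6, 12, 11], 0], [[-2.6, 12, 11], -0.5], [[-2.6, 12, 11], -0.5], [[-2.6, 12, 11], -0.5]]'

```text
time_s: 4.22
ee_pos: [493.1, -237.8, 207.2]
tool_rot: [1.347, 1.113, -1.346]
ft_force: [0.5, -0.8, -0.9]
gripper_width: 8.6
```

Run:
```python
from h import *
s=robot.state(); print(s['ee_pos'].round(1), s['ft_force'], s['gripper_width'],s['joint_vel'].round(3)); im=robot.grab_frame('wrist'); save('w4',cv2.resize(bright(im),(800,600)));np.savez('w4.npz',im=im,**{k:s[k] for k in('ee_pos','tool_rot')})
save('w4a',cv2.resize(bright(im,.5)[50:250,180:330],None,fx=3,fy=3,interpolation=cv2.INTER_CUBIC))
```

```text
[ 493.1 -237.8  207.2] [ 0.45189967 -0.7665373  -0.88932529] 8.570313709859958 [-0.02   0.018 -0.013  0.002  0.001 -0.003]
```

View pics/w4.png

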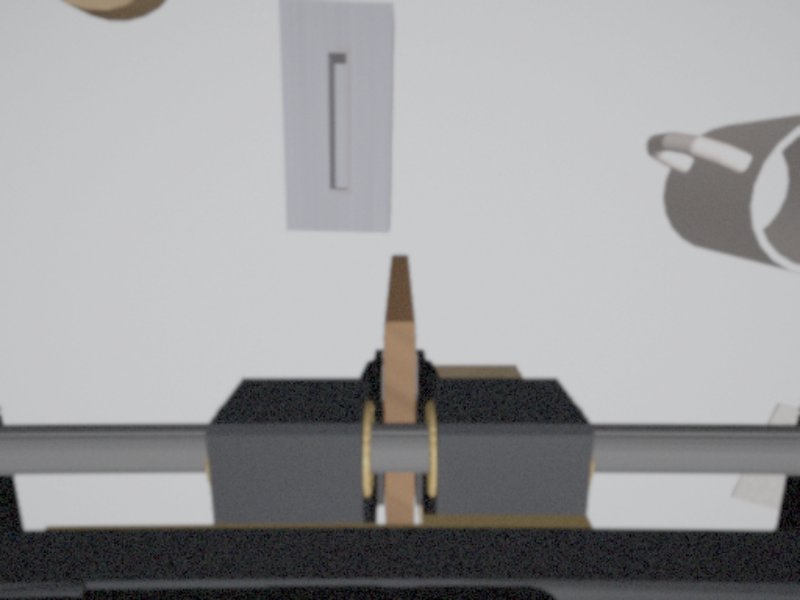

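Run:
```python
from h import *
im=np.load('w4.npz')['im']
save('w4b',cv2.resize(bright(im,.5)[0:152,175:257],None,fx=3.9,fy=3.9,interpolation=cv2.INTER_CUBIC))
save('w4c',cv2.resize(bright(im,.5)[155:275,220:290],None,fx=5,fy=5,interpolation=cv2.INTER_CUBIC))
```

```text
(no output)
```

View pics/w4b.png

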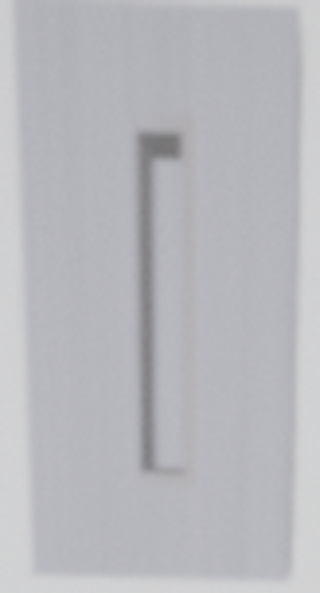

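View pics/w4c.png

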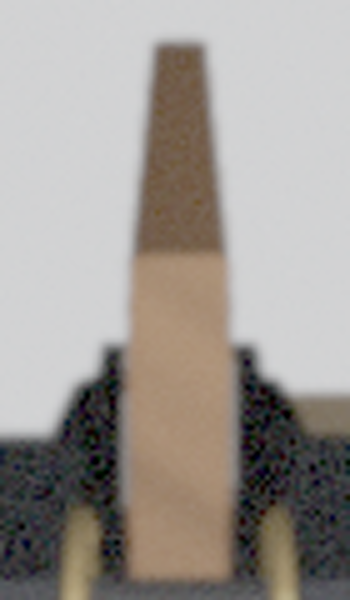

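Run:
```python
from h import *
d=np.load('w4.npz'); c=cam('wrist',d); z=d['ee_pos'][2]
T=R.from_rotvec(d['tool_rot']).as_matrix();t=T[:,1];print('tool yaw',np.degrees(np.arctan2(t[1],t[0])), T[:,0])
rect(c,crop([(137,130),(182,130),(187,472),(142,472)],(175,0),3.9),42,'slot')
rect(c,crop([(14,3),(300,8),(290,580),(33,575)],(175,0),3.9),45,'stand')
A=onz(c,crop([(134,252),(222,252)],(220,155),5),z+23.1)
B=onz(c,crop([(155,43),(205,43)],(220,155),5),z-86.9)
for X in (A,B):
    m=X.mean(0); print(m, 'len',np.linalg.norm(X[1]-X[0]),'rel tool', T.T@(m-d['ee_pos']))
c=cam('top')
print('top slot', onz(c,crop([(242,208),(350,235)],(230,180),4),45).mean(0))
```

```text
tool yaw -10.808353721607007 [ 7.78783002e-04 -6.41486742e-04 -9.99999491e-01]
slot [ 476.6 -137.7   42. ] len 10.1 72.0 ang -10.7 -101.7
stand [ 476.3 -138.2   45. ] len 59.9 118.9 ang -11.7 -102.2
[ 498.55625168 -204.08465307  230.33579381] len 6.736856123208416 rel tool [-23.11734691  -0.94268754 -34.08756855]
[ 498.6048716  -205.33066375  120.33579381] len 6.984980968136874 rel tool [ 86.88343426  -0.7586515  -32.9260271 ]
top slot [ 480.34573032 -135.72929361   45.        ]
```

Emit:
step_arm --moves '[[[-0.6, 3.5, -1], -0.8], [[-1.1, 7, -2], -0.8], [[-1.55, 10.1, -4], -0.8], [[-1.55, 10.1, -6], -0.8], [[-1.55, 10.1, -6], -0.8], [[-1.55, 10.1, -6], -0.8]]'

```text
time_s: 4.77
ee_pos: [477.6, -137.4, 146.5]
tool_rot: [1.357, 1.107, -1.359]
ft_force: [-0.1, 0.1, 0.3]
gripper_width: 7.9
```

Run:
```python
from h import *
s=robot.state(); print(s['ee_pos'].round(1), s['ft_force'], s['gripper_width'],s['joint_vel'].round(3)); im=robot.grab_frame('wrist'); np.savez('w5.npz',im=im,**{k:s[k] for k in('ee_pos','tool_rot')})
t=R.from_rotvec(s['tool_rot']).as_matrix()[:,1];print(np.degrees(np.arctan2(t[1],t[0])))
save('w5a',cv2.resize(bright(im,.5)[80:280,160:350],None,fx=3,fy=3,interpolation=cv2.INTER_CUBIC))
im=robot.grab_frame('scene'); save('s5',cv2.resize(bright(im,.5)[120:220,170:270],None,fx=6,fy=6,interpolation=cv2.INTER_CUBIC))
```

```text
[ 477.6 -137.4  146.5] [-0.10384204  0.07508226  0.2703803 ] 7.933980190039016 [-0.015 -0.026 -0.025  0.002  0.01   0.001]
-11.679351807727219
```

View pics/w5a.png

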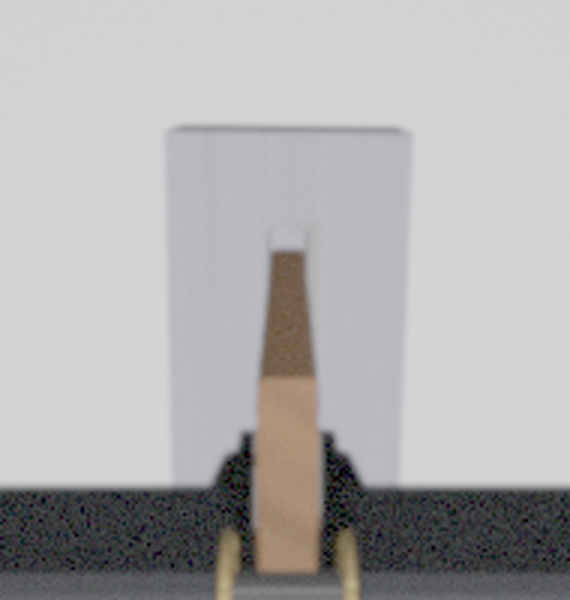

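View pics/s5.png

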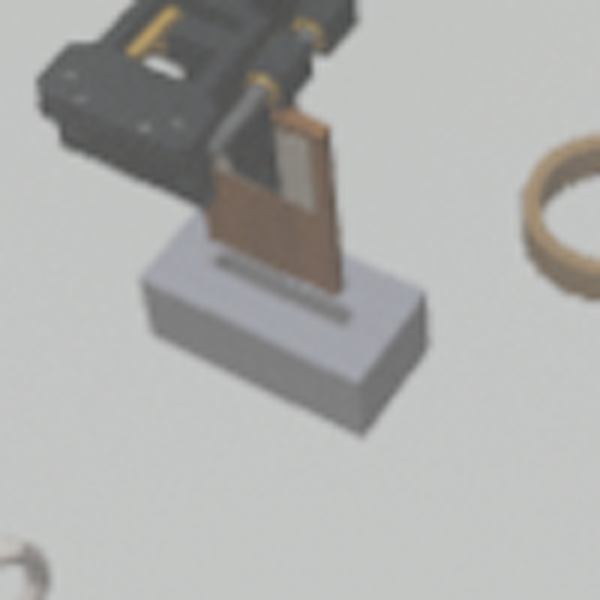

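Run:
```python
from h import *
d=np.load('w5.npz'); c=cam('wrist',d); z=d['ee_pos'][2]
T=R.from_rotvec(d['tool_rot']).as_matrix()
o=(160,80)
for nm,p,zz in [('foot',[(271,251),(306,251)],z-86.9),('slot end',[(268,229),(306,229)],42),('stand far edge',[(167,131),(411,133)],45),('stand side',[(172,485),(402,485)],45)]:
    X=onz(c,crop(p,o,3),zz); m=X.mean(0); print(nm,m.round(1),'tool',(T.T@(m-d['ee_pos'])).round(1),'len',np.linalg.norm(X[1]-X[0]).round(1),np.degrees(np.arctan2(*(X[1]-X[0])[[1,0]])).round(1))
```

```text
foot [ 483.6 -105.1   59.6] tool [ 86.9  -0.6 -32.8] len 8.2 -11.7
slot end [ 483.7 -102.3   42. ] tool [104.5  -0.9 -35.6] len 9.5 -11.7
stand far edge [489.  -79.2  45. ] tool [101.5  -0.5 -59.2] len 58.5 -12.1
stand side [ 470.2 -167.9   45. ] tool [101.5  -0.9  31.4] len 60.4 -11.6
```

Emit:
step_arm --moves '[[[0, 0.15, 0], 0], [[0, 0.15, -1], 0], [[0, 0.15, -1.6], 0], [[0, 0.15, -2.1], 0], [[0, 0.15, -2.6], 0], [[0, 0.15, -2.6], 0]]'

```text
time_s: 5.37
ee_pos: [477.1, -135.2, 120.3]
tool_rot: [1.357, 1.107, -1.358]
ft_force: [-0.4, -1.3, -0.6]
gripper_width: 8.0
```

Emit:
step_arm --moves '[[[0, 0, -0.6], 0], [[0, 0, -1.2], 0], [[0, 0, -1.8], 0], [[0, 0, -2.1], 0], [[0, 0, -2.25], 0], [[0, 0, -2.35], 0], [[0, 0, -2.35], 0]]'

```text
time_s: 5.95
ee_pos: [477.2, -135.2, 97.3]
tool_rot: [1.357, 1.106, -1.358]
ft_force: [-0.7, -3.8, -2.1]
gripper_width: 7.9
```

Run:
```python
from h import *
s=robot.state(); print(s['ee_pos'].round(1), s['ft_force'], s['gripper_width']); im=robot.grab_frame('wrist')
save('w6a',cv2.resize(bright(im,.5)[80:280,160:350],None,fx=3,fy=3,interpolation=cv2.INTER_CUBIC))
im=robot.grab_frame('scene'); save('s6',cv2.resize(bright(im,.5)[120:220,170:270],None,fx=6,fy=6,interpolation=cv2.INTER_CUBIC))
```

```text
[ 477.2 -135.2   97.3] [-0.71889345 -3.78351344 -2.13127106] 7.8932529824027995
```

View pics/w6a.png

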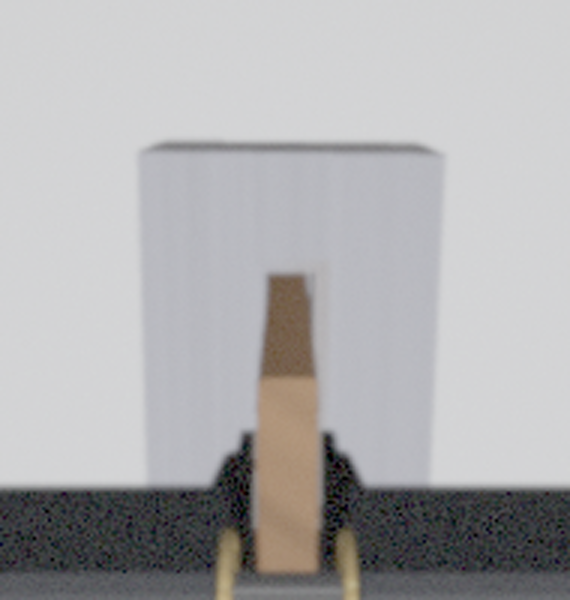

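View pics/s6.png

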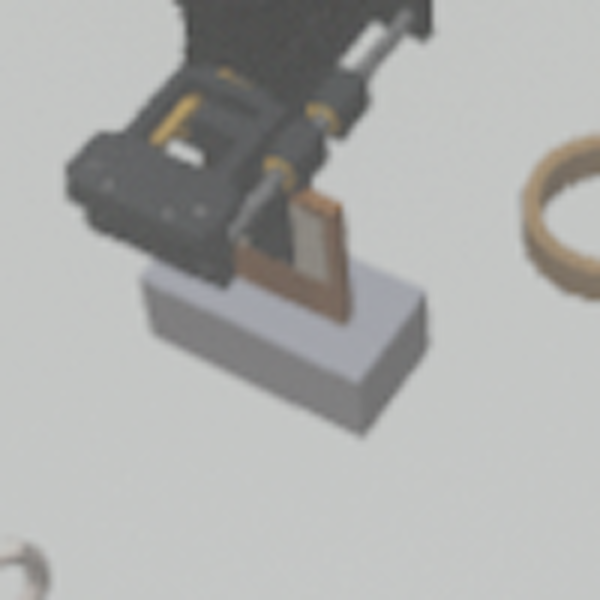

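The board is in the slot. It is touching the +y end, with -3.8 N along y. I'll ease back 1 mm and press it down gently.

Emit:
step_arm --moves '[[[0, -0.08, 0], 0], [[0, -0.1, -0.1], 0], [[0, -0.1, -0.2], 0], [[0, -0.1, -0.25], 0], [[0, -0.1, -0.25], 0]]'

```text
time_s: 6.47
ee_pos: [477.3, -135.8, 96.8]
tool_rot: [1.358, 1.105, -1.357]
ft_force: [-5.2, 1.6, 27.1]
gripper_width: 8.0
```

Emit:
step_arm --moves '[[[0, 0, 0.15], 0], [[0, 0, 0.15], 0]]'

```text
time_s: 6.63
ee_pos: [477.4, -135.9, 97.0]
tool_rot: [1.358, 1.105, -1.357]
ft_force: [0.1, 0.3, -1.3]
gripper_width: 8.0
```

Emit:
step_arm --moves '[[[0, 0, 0], 0], [[0, 0, 0], 0], [[0, 0, 0], 0], [[0, 0, 0], 0], [[0, 0, 0], 0], [[0, 0, 0], 0], [[0, 0, 0], 0], [[0, 0, 0], 0]]' --hand -1

```text
time_s: 7.3
ee_pos: [477.2, -136.1, 96.4]
tool_rot: [1.357, 1.106, -1.357]
ft_force: [0.0, 0.6, -0.8]
gripper_width: 55.7
```

Emit:
step_arm --moves '[[[0, 0, 0], 0], [[0, 0, 3], 0], [[0, 0, 7], 0], [[0, 0, 11], 0], [[0, 0, 15], 0], [[0, 0, 15], 0], [[0, 0, 15], 0]]'

```text
time_s: 7.88
ee_pos: [477.7, -136.2, 248.4]
tool_rot: [1.358, 1.102, -1.355]
ft_force: [-0.3, 0.4, -0.7]
gripper_width: 94.6
```

Run:
```python
from h import *
s=robot.state(); print(s['ee_pos'].round(1), s['ft_force'], s['gripper_width']); im=robot.grab_frame('wrist');np.savez('w7.npz',im=im,**{k:s[k] for k in('ee_pos','tool_rot')})
save('w7',cv2.resize(bright(im,.5)[80:280,160:350],None,fx=3,fy=3,interpolation=cv2.INTER_CUBIC))
```

```text
[ 477.7 -136.2  248.4] [-0.31321321  0.41234633 -0.69323217] 94.64211241061788
```

View pics/w7.png

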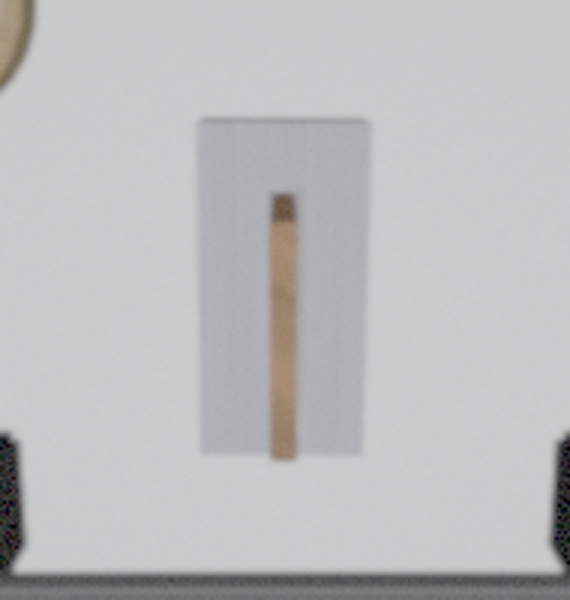

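Run:
```python
from h import *
d=np.load('w7.npz'); c=cam('wrist',d)
o=(160,80)
rect(c,crop([(270,221),(298,221),(296,459),(271,459)],o,3),120,'board top @120')
rect(c,crop([(198,121),(372,123),(361,455),(201,453)],o,3),45,'stand')
```

```text
board top @120 [ 476.4 -136.   120. ] len 7.4 68.8 ang -11.7 -101.8
stand [ 475.9 -137.3   45. ] len 58.7 118.9 ang -12.4 -102.4
```

Board home and upright, within ~1.5 mm of the slot's middle. Next I'll go high to the case, clear of the pointer.

Emit:
step_arm --moves '[[[0, 0, 4], 0], [[1, 2, 7], 7], [[2, 6, 7], 14], [[3, 10, 7], 21], [[4, 14, 7], 28], [[5, 18, 7], 35], [[6, 22, 7], 37.7], [[7.2, 26, 7], 37.7], [[8.2, 30, 7], 37.7], [[9.2, 34, 7], 37.7]]'

```text
time_s: 8.77
ee_pos: [569.1, 206.1, 314.3]
tool_rot: [0.867, 1.393, -0.87]
ft_force: [-0.4, -0.3, 0.1]
gripper_width: 95.2
```

Run:
```python
from h import *
s=robot.state(); print(s['ee_pos'].round(1), s['joint_pos'].round(2)); im=robot.grab_frame('wrist');np.savez('w8.npz',im=im,**{k:s[k] for k in('ee_pos','tool_rot')})
t=R.from_rotvec(s['tool_rot']).as_matrix()[:,1];print(np.degrees(np.arctan2(t[1],t[0])))
save('w8',cv2.resize(bright(im,.5),(800,600)))
```

```text
[569.1 206.1 314.3] [ 0.24  0.4   1.5  -0.    1.25 -0.22]
26.049193493438736
```

View pics/w8.png

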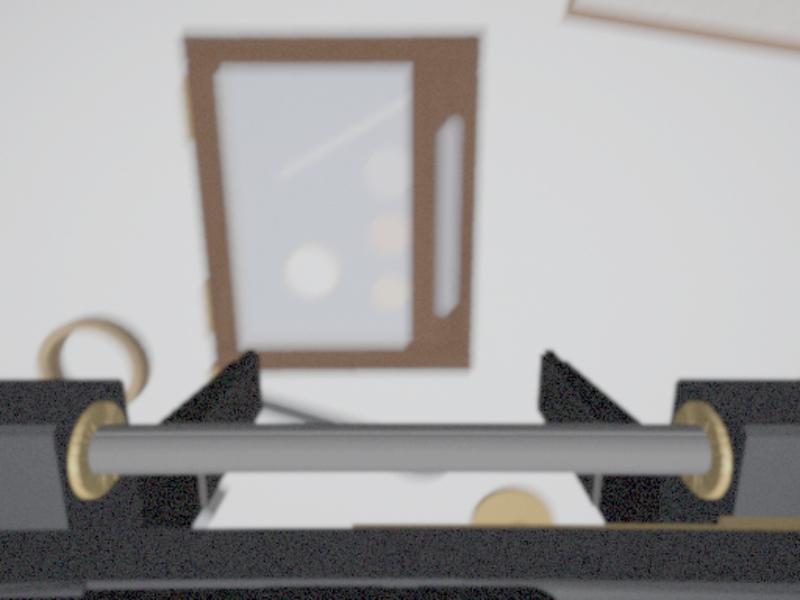

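Run:
```python
from h import *
d=np.load('w8.npz'); c=cam('wrist',d); s=1.5625
rect(c,crop([(185,37),(481,37),(470,367),(222,366)],(0,0),s),82,'lid')
X=onz(c,crop([(450,115),(446,318)],(0,0),s),120);print('handle',X,X.mean(0),np.linalg.norm(X[1]-X[0]),np.degrees(np.arctan2(*(X[0]-X[1])[[1,0]]))-90)
```

```text
lid [512.4 222.3  82. ] len 191.0 228.5 ang 26.0 -63.3
handle [[550.03946538 311.15960194 120.        ]
 [606.86216996 196.07148306 120.        ]] [578.45081767 253.6155425  120.        ] 128.35145057008697 26.27703449814183
```

Emit:
step_arm --moves '[[[1, 4, 0], 0], [[1, 4.8, -2], 0.2], [[1, 4.8, -5], 0.2], [[1, 4.8, -5], 0.2], [[1, 4.8, -5], 0.2]]'

```text
time_s: 9.23
ee_pos: [578.6, 251.7, 264.2]
tool_rot: [0.863, 1.395, -0.869]
ft_force: [0.4, -0.2, 0.8]
gripper_width: 95.1
```

Run:
```python
from h import *
s=robot.state(); print(s['ee_pos'].round(1), s['joint_vel'].round(2)); im=robot.grab_frame('wrist');np.savez('w9.npz',im=im,**{k:s[k] for k in('ee_pos','tool_rot')})
t=R.from_rotvec(s['tool_rot']).as_matrix()[:,1];print(np.degrees(np.arctan2(t[1],t[0])))
save('w9',cv2.resize(bright(im,.5),(800,600)))
im=robot.grab_frame('top'); save('t9',cv2.resize(bright(im,.5)[120:280,90:300],None,fx=3.7,fy=3.7,interpolation=cv2.INTER_CUBIC))
```

```text
[578.6 251.7 264.2] [-0.01 -0.04 -0.05  0.    0.02  0.  ]
26.249634464667096
```

View pics/w9.png

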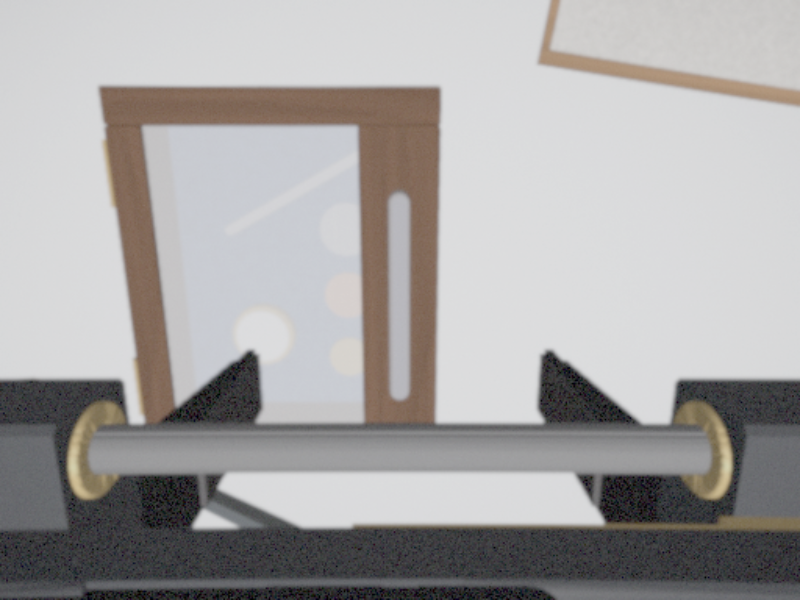

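View pics/t9.png

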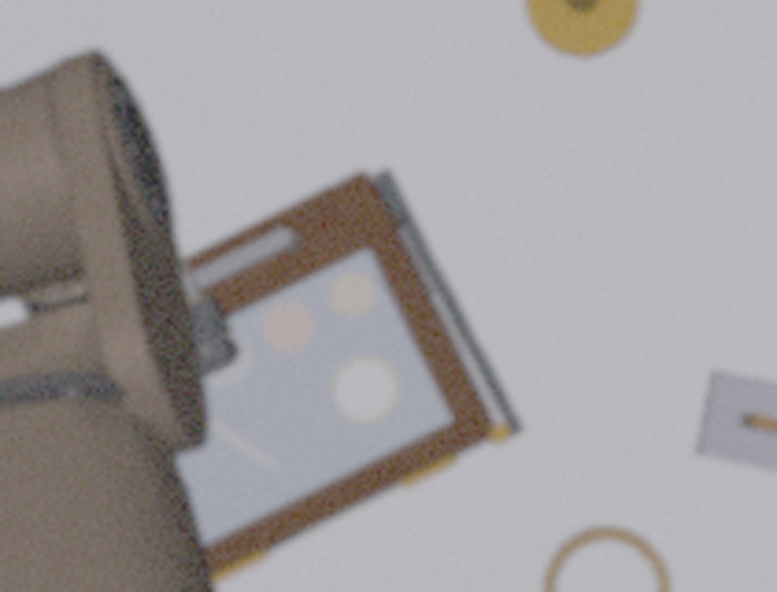

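Run:
```python
from h import *
d=np.load('w9.npz'); c=cam('wrist',d); s=1.5625
T=R.from_rotvec(d['tool_rot']).as_matrix()
X=onz(c,crop([(399,190),(400,401)],(0,0),s),120);m=X.mean(0);print('handle',X.round(1),m.round(1),np.linalg.norm(X[1]-X[0]),np.degrees(np.arctan2(*(X[0]-X[1])[[1,0]]))-90, 'tool',T.T@(m-d['ee_pos']))
X=onz(c,crop([(100,87),(440,88),(435,423)],(0,0),s),82);print(X.round(1));e=X[1]-X[0];print(np.linalg.norm(e),np.degrees(np.arctan2(e[1],e[0])))
e=X[1]-X[2];print(np.degrees(np.arctan2(e[1],e[0]))-90)
# other: handle from lid far corner: corner is case (+100,+120); handle at (75,0)
th=np.radians(26.3); ex=np.array([np.cos(th),np.sin(th)]);ey=np.array([-ex[1],ex[0]])
print('handle from far corner', X[1][:2]-25*ex-120*ey,' from near', X[0][:2]+175*ex-120*ey)
```

```text
handle [[550.1 304.7 120. ]
 [605.1 194.5 120. ]] [577.6 249.6 120. ] 123.15108983017076 26.520111897089578 tool [144.21758906  -1.08326552   1.55560525]
[[370.4 278.4  82. ]
 [546.4 365.5  82. ]
 [641.2 174.9  82. ]]
196.36246307778768 26.330712407377636
26.457582821269668
handle from far corner [577.11116609 246.83242235]  from near [580.41883007 248.34976147]
```

```bash
cat >> h.py <<'E'
TH=np.radians(26.4); EX=np.array([np.cos(TH),np.sin(TH),0]);EY=np.array([-EX[1],EX[0],0]);EZ=np.array([0,0,1.])
HND=np.array([578,248.5,117.])
HINGE=HND-175*EX-47*EZ
def lidpt(a,x,y,z):
    u=np.cos(a)*EX+np.sin(a)*EZ; n=-np.sin(a)*EX+np.cos(a)*EZ
    return HINGE+x*u+y*EY+z*n
E
python3 - <<'E'
from h import *
print(HINGE)
im0=bright(cv2.imread('pics/scene0.png'),.6)
c=cam('scene')
S=7;o=(275,165)
a=cv2.resize(im0[165:245,275:385],None,fx=S,fy=S,interpolation=cv2.INTER_CUBIC)
def px(P): return tuple(int(round(v)) for v in ((proj(c,P)[0]-o+.5)*S-.5))
for p,col in [(.5,(0,0,255)),(.65,(0,255,0)),(.8,(255,0,0))]:
    cv2.line(a,px(lidpt(p,0,-134,0)),px(lidpt(p,190,-134,0)),col,1)
    for t in np.linspace(0,2*np.pi,40): cv2.circle(a,px(lidpt(p,190+18*np.cos(t),-134,18*np.sin(t))),1,col,-1)
for q in [(200,120),(200,-120),(0,-120),(0,120)]: cv2.circle(a,px(lidpt(0,q[0],q[1],12)),3,(0,255,255),-1)
cv2.imwrite('pics/ovs.png',a)
c=cam('top'); im0=bright(cv2.imread('pics/top0.png'),.6)
S=5;o=(95,155)
a=cv2.resize(im0[155:270,95:240],None,fx=S,fy=S,interpolation=cv2.INTER_CUBIC)
for p,col in [(.5,(0,0,255)),(.65,(0,255,0)),(.8,(255,0,0))]:
    cv2.line(a,px(lidpt(p,0,-134,0)),px(lidpt(p,190,-134,0)),col,1); cv2.circle(a,px(lidpt(p,208,-134,0)),3,col,-1)
for q in [(200,120),(200,-120),(0,-120),(0,120)]: cv2.circle(a,px(lidpt(0,q[0],q[1],12)),3,(0,255,255),-1)
cv2.imwrite('pics/ovt.png',a)
E
```

```text
[421.25044196 170.68884364  70.        ]
```

View pics/ovs.png

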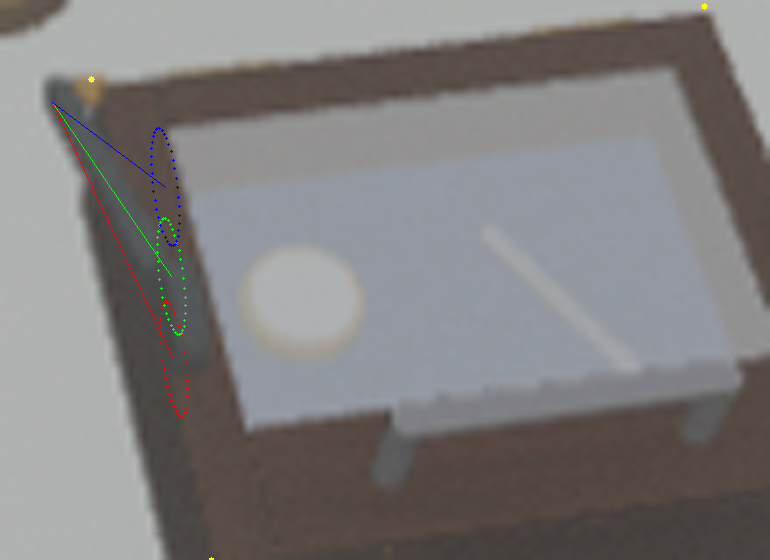

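View pics/ovt.png

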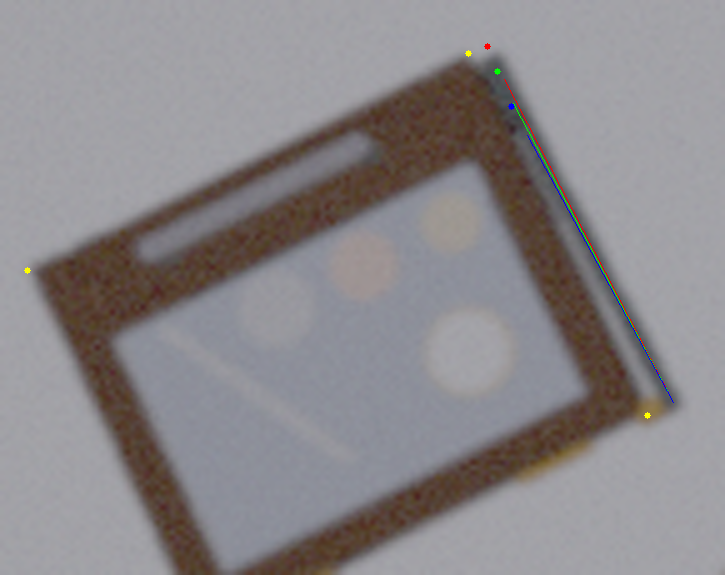

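Emit:
step_arm --moves '[[[0, 0, 4], 0], [[0, -2, 7], 0], [[0.5, -6, 7], 0], [[1, -10, 7], 0], [[1.5, -14, 7], 0], [[2, -18, 7], 0], [[2, -21, 7], 0], [[2, -21, 7], 0], [[2, -21, 7], 0]]'

```text
time_s: 10.08
ee_pos: [599.4, 40.0, 338.1]
tool_rot: [0.869, 1.389, -0.867]
ft_force: [0.1, 0.2, 0.4]
gripper_width: 94.7
```

Run:
```python
from h import *
s=robot.state(); print(s['ee_pos'].round(1), s['joint_vel'].round(2)); im=robot.grab_frame('wrist');np.savez('w10.npz',im=im,**{k:s[k] for k in('ee_pos','tool_rot')})
save('w10',cv2.resize(bright(im,.5),(800,600)))
im=robot.grab_frame('scene'); save('s10',cv2.resize(bright(im,.5)[150:250,270:400],None,fx=6,fy=6,interpolation=cv2.INTER_CUBIC))
```

```text
[599.4  40.  338.1] [ 0.05  0.01  0.    0.01 -0.    0.01]
```

View pics/w10.png

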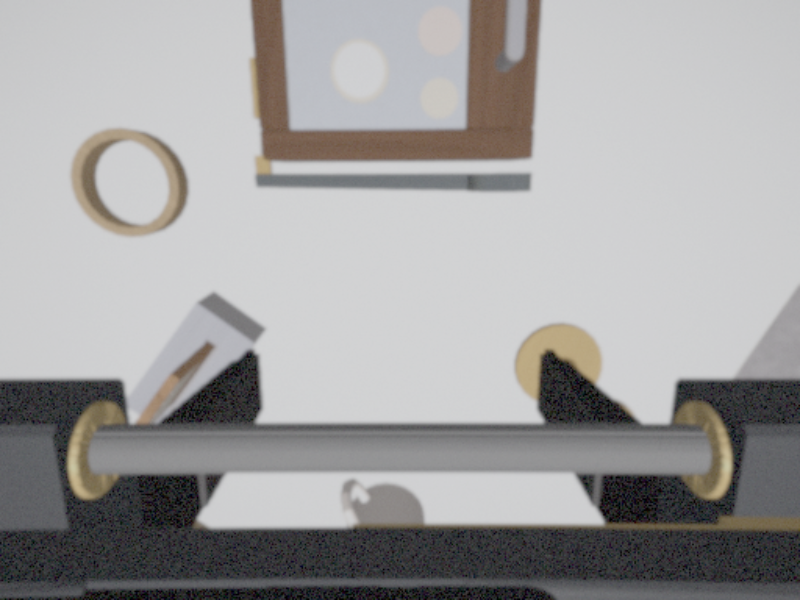

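View pics/s10.png

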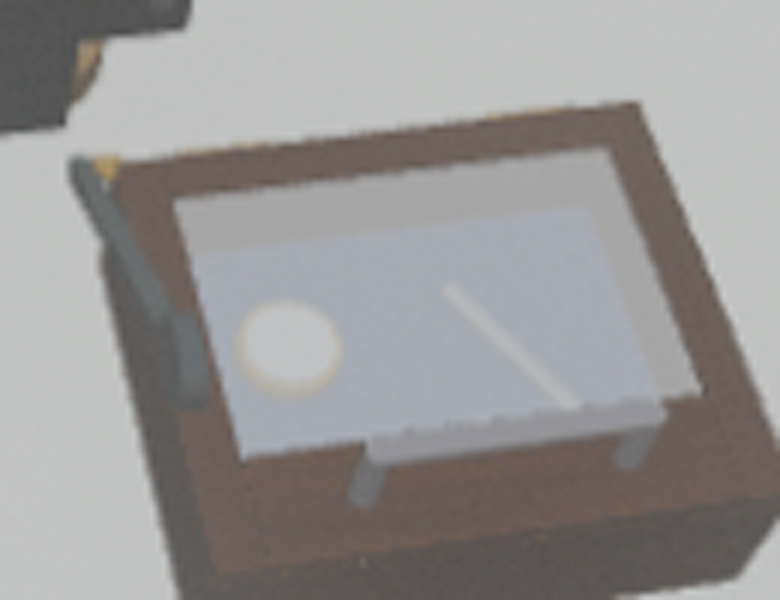

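Run:
```python
from h import *
d=np.load('w10.npz'); c=cam('wrist',d); s=1.5625
t=np.linspace(0,2*np.pi,90)
def disc(c,p): 
    P=[lidpt(p,190+18*np.cos(a),y,18*np.sin(a)) for y in(-129,-139) for a in t]; return proj(c,P)
def f(q): return ((q+.5)*s-.5).round(1)
print('lid corners pred', f(proj(c,[lidpt(0,200,-120,12),lidpt(0,0,-120,12)])).tolist(),'obs (532,158),(262,160)')
print('hinge axis', f(proj(c,[lidpt(0,0,-134,0)])).tolist())
for p in (.5,.55,.6,.65,.7,.8):
    D=f(disc(c,p)); print(p,'wrist disc right',D.max(0)[0],'left',D.min(0)[0],'rows',D.min(0)[1],D.max(0)[1])
c=cam('scene'); o=np.array((270,150))
g=lambda q:((q-o+.5)*6-.5).round(0)
print('lid corners', g(proj(c,[lidpt(0,200,-120,12),lidpt(0,0,-120,12),lidpt(0,0,120,12),lidpt(0,175,-55,47),lidpt(0,175,55,47)])).tolist(),'hinge',g(proj(c,[lidpt(0,0,-134,0)])).tolist())
for p in (.5,.55,.6,.65,.7,.8):
    D=g(disc(c,p)); print(p,'scene disc x',D.min(0)[0],D.max(0)[0],'y',D.min(0)[1],D.max(0)[1])
```

```text
lid corners pred [[534.0, 160.3], [261.5, 162.0]] obs (532,158),(262,160)
hinge axis [[266.8, 181.4]]
0.5 wrist disc right 541.3 left 478.7 rows 173.9 192.8
0.55 wrist disc right 536.7 left 472.7 rows 174.1 193.5
0.6 wrist disc right 531.0 left 465.6 rows 174.3 194.3
0.65 wrist disc right 524.2 left 457.3 rows 174.5 195.0
0.7 wrist disc right 516.2 left 447.9 rows 174.7 195.8
0.8 wrist disc right 496.5 left 425.4 rows 175.1 197.4
lid corners [[210.0, 570.0], [108.0, 157.0], [633.0, 95.0], [372.0, 447.0], [645.0, 410.0]] hinge [[74.0, 177.0]]
0.5 scene disc x 154.0 204.0 y 346.0 448.0
0.55 scene disc x 153.0 204.0 y 323.0 426.0
0.6 scene disc x 152.0 203.0 y 300.0 402.0
0.65 scene disc x 151.0 202.0 y 275.0 378.0
0.7 scene disc x 150.0 201.0 y 250.0 353.0
0.8 scene disc x 146.0 197.0 y 198.0 302.0
```

Pointer angle: the wrist view gives ~0.588 and the scene view ~0.597, so I'll use 0.595. Next is back over the handle, then down.

Emit:
step_arm --moves '[[[0, 4, 0], 0.3], [[-0.5, 8, 0], 0.3], [[-1, 12, 0], 0.3], [[-1.5, 16, 0], 0.3], [[-2.1, 20, -2], 0.3], [[-2.1, 20.9, -6], 0.3], [[-2.1, 20.9, -10], 0.3], [[-2.1, 20.9, -13], 0.3], [[-2.1, 20.9, -13], 0.3], [[-2.1, 20.9, -13], 0.3]]'

```text
time_s: 11.02
ee_pos: [577.8, 252.0, 206.4]
tool_rot: [0.86, 1.395, -0.862]
ft_force: [0.6, -0.3, 0.5]
gripper_width: 94.8
```

Run:
```python
from h import *
s=robot.state(); print(s['ee_pos'].round(1), s['joint_vel'].round(2)); im=robot.grab_frame('wrist');np.savez('w11.npz',im=im,**{k:s[k] for k in('ee_pos','tool_rot')})
t=R.from_rotvec(s['tool_rot']).as_matrix()[:,1];print(np.degrees(np.arctan2(t[1],t[0])), (HND+[0,0,3]-s['ee_pos']).round(1))
save('w11',cv2.resize(bright(im,.5),(800,600)))
```

```text
[577.8 252.  206.4] [-0.01 -0.05 -0.05  0.    0.01 -0.  ]
26.62800687505328 [  0.2  -3.5 -86.4]
```

View pics/w11.png

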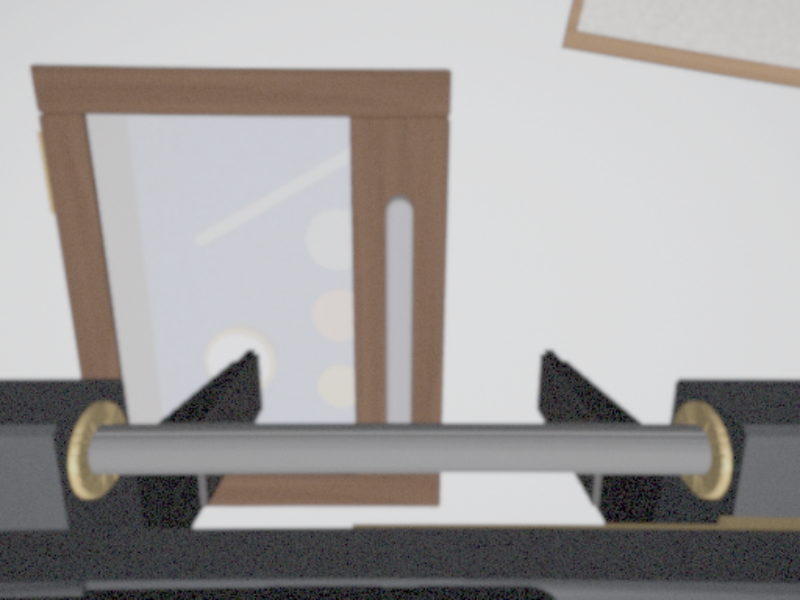

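The handle bar at x≈400 is centred between the fingers. I'll descend.

Emit:
step_arm --moves '[[[0, 0, -3], 0], [[0, 0, -6], 0], [[0, 0, -8], 0], [[0, 0, -8.6], 0], [[0, 0, -8.6], 0]]'

```text
time_s: 11.48
ee_pos: [578.8, 251.1, 121.4]
tool_rot: [0.862, 1.393, -0.861]
ft_force: [-0.7, -0.3, 0.7]
gripper_width: 95.1
```

Emit:
step_arm --moves '[[[0, 0, 0], 0], [[0, 0, 0], 0], [[0, 0, 0], 0], [[0, 0, 0], 0], [[0, 0, 0], 0], [[0, 0, 0], 0], [[0, 0, 0], 0], [[0, 0, 0], 0], [[0, 0, 0], 0], [[0, 0, 0], 0]]' --hand 1 --force 40

```text
time_s: 12.32
ee_pos: [578.2, 250.9, 120.4]
tool_rot: [0.862, 1.393, -0.862]
ft_force: [0.1, 0.4, -0.8]
gripper_width: 33.6
```

Emit:
step_arm --moves '[[[0, 0, 0], 0], [[0, 0, 0], 0], [[0, 0, 0], 0], [[0, 0, 0], 0], [[0, 0, 0], 0], [[0, 0, 0], 0], [[0, 0, 0], 0]]'

```text
time_s: 12.9
ee_pos: [577.7, 250.7, 120.3]
tool_rot: [0.861, 1.394, -0.863]
ft_force: [-4.8, -3.4, 0.4]
gripper_width: 11.1
```

Emit:
step_arm --moves '[[[-0.23, -0.12, 0.87], 0], [[-0.5, -0.25, 1.72], 0], [[-0.81, -0.4, 2.56], 0], [[-1.15, -0.57, 3.38], 0], [[-1.53, -0.76, 4.18], 0], [[-1.94, -0.97, 4.96], 0], [[-1.94, -0.97, 4.96], 0]]'

```text
time_s: 13.48
ee_pos: [558.2, 241.0, 171.7]
tool_rot: [0.862, 1.393, -0.861]
ft_force: [-0.4, 1.0, -9.7]
gripper_width: 11.5
```

Run:
```python
from h import *
s=robot.state(); print(s['ee_pos'].round(1), s['ft_force'].round(1),s['ft_torque'].round(2),s['gripper_width'])
im=robot.grab_frame('scene'); save('s12',cv2.resize(bright(im,.5)[130:250,260:400],None,fx=5,fy=5,interpolation=cv2.INTER_CUBIC))
```

```text
[558.2 241.  171.7] [-0.4  1.  -9.7] [ 0.2  -0.29 -0.02] 11.477356626107902
```

View pics/s12.png

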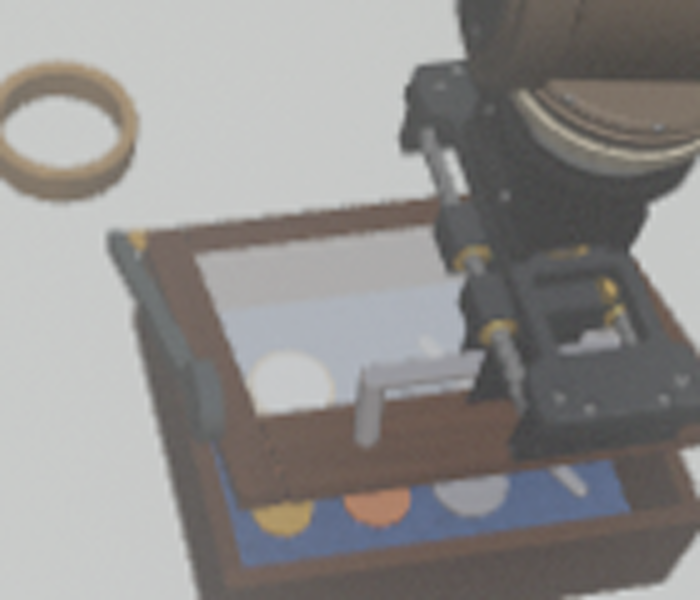

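Emit:
step_arm --moves '[[[-0.45, -0.22, 0.76], 0], [[-0.93, -0.46, 1.48], 0], [[-1.45, -0.72, 2.18], 0], [[-2.0, -0.99, 2.85], 0], [[-2.57, -1.28, 3.49], 0], [[-3.11, -1.54, 4.04], 0], [[-3.11, -1.54, 4.04], 0], [[-3.11, -1.54, 4.04], 0], [[-3.11, -1.54, 4.04], 0]]'

```text
time_s: 14.28
ee_pos: [529.1, 226.5, 211.8]
tool_rot: [0.865, 1.39, -0.858]
ft_force: [7.4, 6.3, -4.3]
gripper_width: 11.1
```

Run:
```python
from h import *
s=robot.state(); print(s['ee_pos'].round(1), s['ft_force'].round(1),s['ft_torque'].round(2),s['gripper_width'])
g=s['ee_pos']-[0,0,3]-HINGE; x=g@EX; z=g[2]; print('lid angle from tcp',np.arctan2(z,x)-np.arctan2(47,175),np.hypot(x,z),np.hypot(175,47))
im=robot.grab_frame('scene'); np.save('s13.npy',im); save('s13',cv2.resize(bright(im,.5)[130:250,260:400],None,fx=5,fy=5,interpolation=cv2.INTER_CUBIC))
im=robot.grab_frame('wrist');np.savez('w13.npz',im=im,**{k:s[k] for k in('ee_pos','tool_rot')}); save('w13',cv2.resize(bright(im,.5),(800,600)))
im=robot.grab_frame('top'); save('t13',cv2.resize(bright(im,.5)[120:290,90:330],None,fx=3.3,fy=3.3,interpolation=cv2.INTER_CUBIC))
```

```text
[529.1 226.5 211.8] [ 7.4  6.3 -4.3] [ 1.04 -1.28 -0.06] 11.119122364561788
lid angle from tcp 0.5896526355987604 184.45496854160794 181.2015452472743
```

View pics/s13.png

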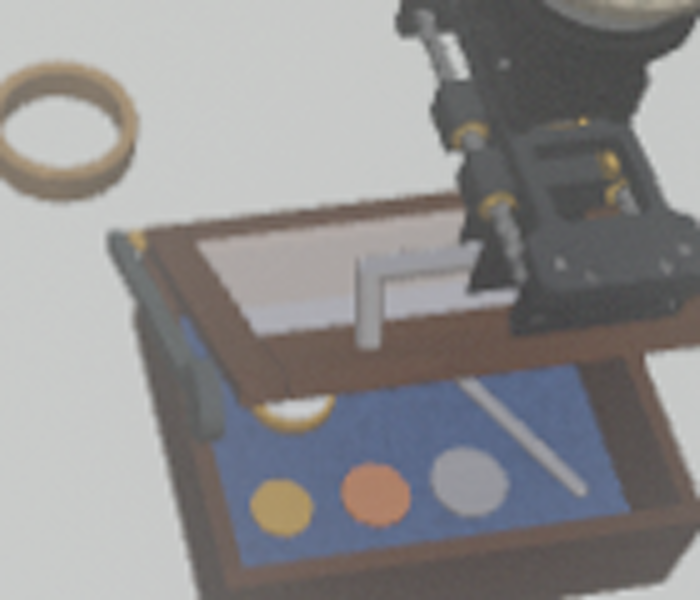

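View pics/w13.png

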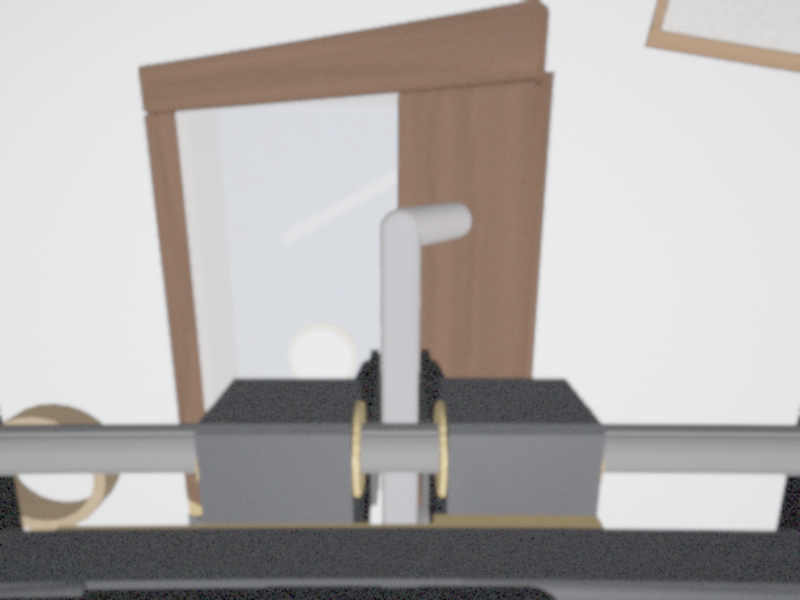

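View pics/t13.png

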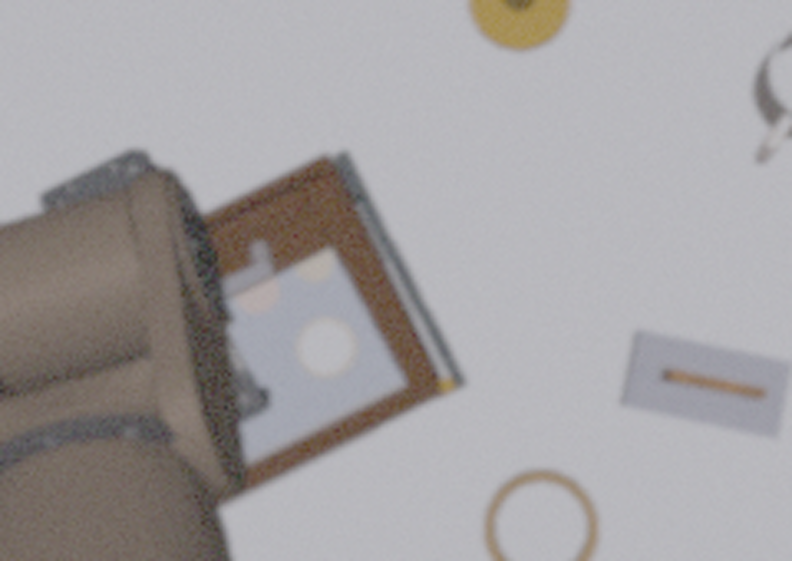

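Run:
```python
from h import *
c=cam('scene'); o=np.array((260,130))
g=lambda q:((q-o+.5)*5-.5).round(0)
for a in (.5,.55,.6,.65,.7):
    print(a,'corner bot/top',g(proj(c,[lidpt(a,200,-120,0),lidpt(a,200,-120,12),lidpt(a,175,-55,12),lidpt(a,175,-55,47)])).tolist())
t=np.linspace(0,2*np.pi,90)
for p in (.5,.55,.6,.65,.7):
    D=g(proj(c,[lidpt(p,190+18*np.cos(a),y,18*np.sin(a)) for y in(-129,-139) for a in t])); print(p,D.min(0),D.max(0))
im=np.load('s13.npy'); save('s13z',cv2.resize(bright(im,.5)[170:225,278:343],None,fx=11,fy=11,interpolation=cv2.INTER_CUBIC))
d=np.load('w13.npz'); c=cam('wrist',d); s=1.5625
f=lambda q:((q+.5)*s-.5).round(1)
for a in (.5,.55,.6,.65,.7): print(a,'wrist corners (0,120,12) (200,120,12) postbase(175,55,12),handle end',f(proj(c,[lidpt(a,0,120,12),lidpt(a,200,120,12),lidpt(a,175,55,12),lidpt(a,175,55,47)])).tolist())
```

```text
0.5 corner bot/top [[236.0, 438.0], [236.0, 415.0], [363.0, 368.0], [366.0, 298.0]]
0.55 corner bot/top [[236.0, 418.0], [235.0, 394.0], [363.0, 350.0], [365.0, 278.0]]
0.6 corner bot/top [[235.0, 398.0], [234.0, 372.0], [363.0, 331.0], [363.0, 257.0]]
0.65 corner bot/top [[234.0, 376.0], [233.0, 350.0], [363.0, 313.0], [361.0, 237.0]]
0.7 corner bot/top [[233.0, 354.0], [232.0, 327.0], [362.0, 293.0], [359.0, 216.0]]
0.5 [178. 389.] [220. 473.]
0.55 [178. 369.] [220. 455.]
0.6 [177. 350.] [219. 435.]
0.65 [176. 329.] [219. 415.]
0.7 [175. 308.] [218. 394.]
0.5 wrist corners (0,120,12) (200,120,12) postbase(175,55,12),handle end [[136.7, 65.9], [559.2, 10.6], [474.3, 219.6], [434.1, 228.6]]
0.55 wrist corners (0,120,12) (200,120,12) postbase(175,55,12),handle end [[135.9, 66.0], [548.8, 2.3], [463.3, 221.5], [414.0, 230.8]]
0.6 wrist corners (0,120,12) (200,120,12) postbase(175,55,12),handle end [[135.1, 66.1], [535.6, -6.5], [450.3, 223.4], [391.1, 233.2]]
0.65 wrist corners (0,120,12) (200,120,12) postbase(175,55,12),handle end [[134.5, 66.2], [519.1, -15.9], [435.1, 225.4], [365.4, 235.5]]
0.7 wrist corners (0,120,12) (200,120,12) postbase(175,55,12),handle end [[133.8, 66.4], [499.1, -26.0], [417.7, 227.5], [336.7, 237.9]]
```

View pics/s13z.png

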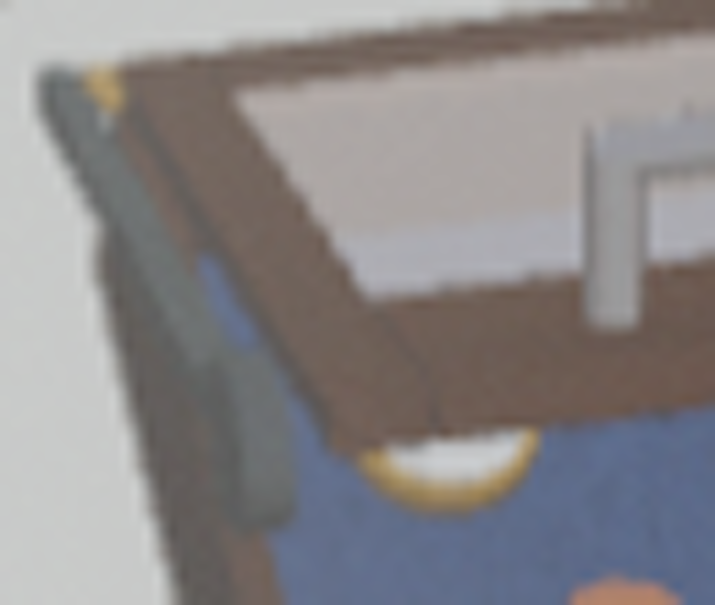

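Emit:
step_arm --moves '[[[-0.05, -0.03, 0.1], 0], [[-0.05, -0.03, 0.1], 0], [[-0.05, -0.03, 0.1], 0], [[-0.05, -0.03, 0.1], 0], [[-0.05, -0.03, 0.1], 0], [[-0.05, -0.03, 0.1], 0], [[-0.05, -0.03, 0.1], 0], [[-0.05, -0.03, 0.1], 0]]'

```text
time_s: 15.1
ee_pos: [528.5, 226.2, 212.5]
tool_rot: [0.864, 1.391, -0.858]
ft_force: [6.2, 5.4, -4.9]
gripper_width: 11.3
```

Run:
```python
from h import *
s=robot.state(); print(s['time_s'],s['ee_pos'].round(1), s['joint_vel'].round(3), s['ft_force'].round(1),s['gripper_width'])
g=s['ee_pos']-[0,0,3]-HINGE; x=g@EX; z=g[2]; print('lid angle from tcp',np.arctan2(z,x)-np.arctan2(47,175))
im=robot.grab_frame('scene'); save('s14',cv2.resize(bright(im,.5)[110:260,100:400],None,fx=2.6,fy=2.6,interpolation=cv2.INTER_CUBIC))
im=bright(im,.5); save('s14z',np.hstack([cv2.resize(im[170:225,278:343],None,fx=7,fy=7,interpolation=cv2.INTER_CUBIC),cv2.resize(im[140:195,185:235],None,fx=6,fy=7,interpolation=cv2.INTER_CUBIC)]))
s=robot.state(); print(s['time_s'],s['ee_pos'].round(1), s['joint_vel'].round(3), s['ft_force'].round(1))
```

```text
15.1 [528.5 226.2 212.5] [-0.001  0.    -0.     0.    -0.002 -0.   ] [ 6.2  5.4 -4.9] 11.319908333643896
lid angle from tcp 0.5948955152396145
15.15 [528.5 226.2 212.5] [-0.001  0.001 -0.001 -0.002  0.001 -0.001] [ 6.   5.9 -4.7]
```

View pics/s14.png

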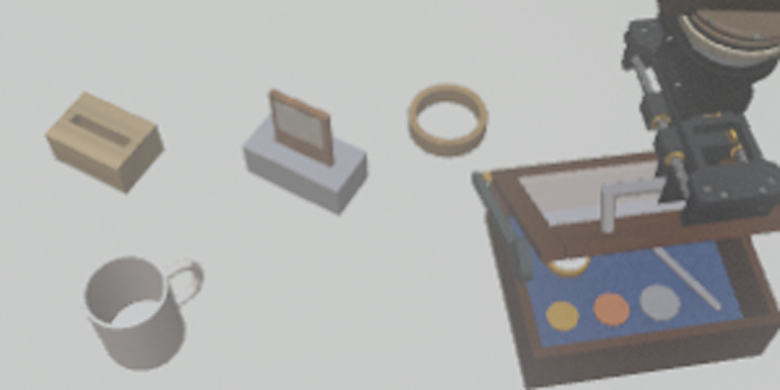

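View pics/s14z.png

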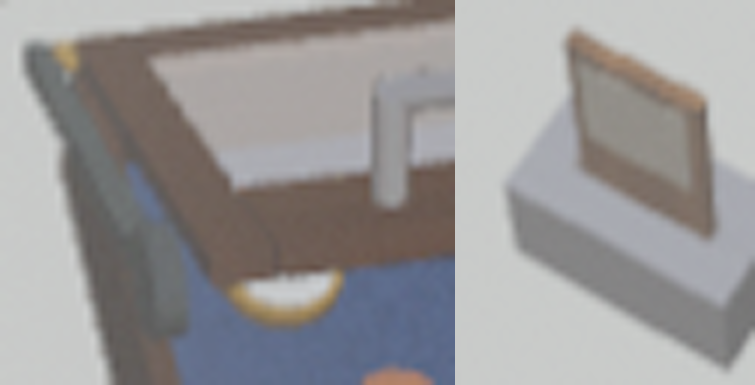

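The board stands home and upright in the stand. The lid edge is visually parallel to the pointer arm, the arm is still, and it carries about 9.5 N. I'll hand it in.

Run:
```python
from h import *
print(robot.sign_off()); s=robot.state(); print(s['time_s'],s['ee_pos'].round(1),s['ft_force'].round(1),s['gripper_width'])
```

```text
the job is handed in; nothing more can be done
None
the job is handed in; nothing more can be done
```

The board is home in the stand and released, and I handed the job in at about 15 s with the gripper still holding the lid level with the pointer. No verdict was reported.

**Board:** I lifted it out of the rack and slid it down the slot. It touched the slot's +y end on the way, with about 4 N, so I eased it back 1 mm. It then met the floor at the expected height with 27 N at the wrist, and I let go. A wrist picture afterwards put it upright, within about 1.5 mm of the slot's middle and 1° in line.

**Lid:** I gripped the bar and raised the lid along its arc. My last checks:
- **Angle:** The gripper position gave a lid angle of 0.595 rad. The images taken just before the last 1 mm nudge read between 0.565 and 0.592 rad.
- **Pointer:** Separate views put it at 0.588 to 0.60 rad. The worst mismatch between any two readings is about 0.035 rad, inside the 0.09 rad limit.
- **Hold:** The arm was still and carrying about 9.5 N, and the grip was closed on the bar.

**Disagreements:** The top camera drew the lid 2–3% smaller than its known size, so I relied on the wrist and scene cameras. The force readings on the lid also did not fit the expected pull exactly; I put that at under 10 N.

**Other objects:** I saw no contact with the pointer, candlestick, mug or tape. In the last scene picture the pointer, mug and tape look where they started; the candlestick was outside that crop.

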